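# Open the counterweighted press head and run the sheet carrier in

### The job

Load the sheet press: with the fingers, push its counterweighted head up, easing it past its balance point so that it stays standing open on its stop, then push the sheet carrier along its slideway under the open head until it is fully home against the stops at the back. Only push: do not grip or force the handle, do not fling the head, do not lift the carrier off its slideway, and leave the other things on the bench where they are.

Things in the scene. Friction and masses are not known exactly. Their poses are not given: they have to be found in the camera images.
- press: fixed clamshell sheet press: base 370 x 210 mm; level slideway 136 mm wide, its top 46 mm above the bench, from the feed shelf (ends 206 mm in front of the origin) over the lower platen (100 x 120 mm) to two back-stop pins; rails 10 mm high on both sides, 131 mm apart. Origin on the bench under the platen's middle; x points from the feed shelf (robot side) back to the hinge, y left, z up
- head (a joint): swing of the press head about its damped hinge, rad: 0 shut, grows as its front goes up and back, 1.48 open on the stop. It balances somewhere between 0.5 and 0.8: below, it sinks shut by itself; beyond, it swings on to the stop by itself (up to about 1.5 rad/s) and stays. From shut it takes about 4 N at the bar (along its arc), plus about 3 N per rad/s; the effort fades to nothing at the balance
- press_hinge (a point): middle of the hinge line, 90 mm behind the press's origin and 90 mm above the bench; axes as the press's, the hinge line lies along y
- head_bar (a point): centre of the head's handle bar: level black grip, 20 mm thick, 116 mm clear length between its two side rods, parallel to the hinge line and turning with the head. Shut: 165 mm in front of the hinge line and 100 mm above it (190 mm above the bench), with 100 mm of free height under it in front of the upper platen. Open: about 265 mm above the bench and 85 mm behind the hinge line
- carrier: loose sheet carrier (0.2 to 0.45 kg) with a folded paper packet, lying on the slideway in front of the shut platens: aluminium pan 112 mm long (x), 126 wide, 4 thick, with a front lip 22 mm high, 110 wide, 6 thick and a rear edge 10 mm high. Origin at the centre of its underside; x along the slideway towards the hinge
- carrier_lip (a point): middle of the carrier's front lip on its outer face (facing the robot), 56 mm in front of the carrier's origin and 11 mm above the slideway
- press_home (a point): where the carrier's origin is when the carrier is fully home, its rear edge against the two back-stop pins: on the slideway at the middle of the lower platen; axes as the press's
- jar_left: glass jar with black lid, 54 mm across, 45 mm high, left of the feed shelf; origin at its underside
- jar_right: the same kind of jar, right of the feed shelf; origin at its underside
- torch: standing gas torch, steel body, 72 mm across the foot, about 160 mm high, beside the press; origin at its underside
- beaker: glass beaker, 68 mm across, 90 mm high, beside the press; origin at its underside
- dish: shallow glass dish, 90 mm across, 18 mm high, on the left of the bench; origin at its underside
- solvent: amber bottle with white cap, 64 mm across, 170 mm high, on the left of the bench; origin at its underside
- scraper: spatula-shaped scraper, 190 mm long, lying on the right of the bench; origin on its underside
Mind the look-alikes: they are no part of the job. What is shaped like the carrier but red or turquoise is not meant.

How it is judged:
By the outcome, as a careful person would: the job done as asked, in the order asked, and still so for the second after the job is handed in, with the robot touching nothing.
It also fails if it takes over 56 s, if anything falls off the work surface, if the arm or the gripper's body presses on something with over 40 N, if the wrist force passes 120 N, or if a joint passes its speed limit or range.

### The arm

A 6-joint arm with a two-finger parallel gripper is mounted at the origin on the work surface. World frame = base frame: x ahead of the robot, y to its left, z up, the work surface at z = 0. Lengths are in m, angles in rad, forces in N, time in s.
With the tool pointing down it reaches from about 0.3 to 0.775 m from the base axis. Payload 14.6 kg.
Tool frame: the origin (TCP) lies at the very end of the fingers, on their centre line; the grasp point (between the pads) lies 19 mm behind it; z points along the fingers, y is the line along which they close (so a half turn about z gives the same grasp; the last joint's range is limited). The gripper opens to 94 mm and grips with 3 to 60 N. Pads are 16 mm wide; open, the fingers measure 119 mm over their backs; the gripper's body (75 mm by 177 mm) begins 78 mm behind the grasp point.
Start: joints at [1.138, 0.3, 1.521, -0, 1.321, -0.067], TCP at [0.197, 0.514, 0.205] pointing down, gripper open.
Joint ranges: [-3.03, 3.03], [-0.79, 2.21], [0.23, 2.52], [-1.04, 4.18], [0, 3.07], [-2.55, 2.55]. Speed limits (rad/s): [2.22, 2.22, 2.57, 3.14, 3.14, 3.14].

### API

Orientations are given as [roll, pitch, yaw] about the fixed x, y, z axes, in that order (R = Rz(yaw) Ry(pitch) Rx(roll)).
In Python, from station import ctrl gives the robot as it stands. The module is installed in compiled form; this text tells all that it offers.
- The arm moves only by the tool play_rows, never from a script. Its argument "commands" is a list of rows, each a list of 7 numbers: the shift along the tool's x, y, z in m, then the turn, a rotation vector about the tool's x, y, z in degrees, then the closure, from -1 (fully open) to 1 (shut). A call has 1 to 20 rows; each row shifts and turns the commanded pose from where the row before left it, along the tool's axes as they then stand; what a row does not reach is not made up. A row lasts 1/12 s, in which the tool goes at most 41.7 mm and 7.16 degrees, less where a joint would pass 70% of its speed; a pose out of reach is approached as far as the arm can. A call is refused whole if a number of a shift passes 0.0417 or a number of a turn 7.16, either way. A call with a gripper value outside its range is refused whole. The fingers move at their own pace and stop on an object; "force" is the grip in N (left out, the last holds). Time passes only in rows, so rows that do not move let the fingers close. It gives the time, the measured TCP pose, the force, the opening and the grip force at its end, in the units of the state.
- ctrl.get_obs(): the state, without advancing time (a new reading comes with each control period).
- ctrl.camera(name): name is "scene" or "top" or "wrist"; returns the picture (480x640x3 uint8, blue, green, red); there is no depth.
- ctrl.camera_model(name): a dict with "fx", "fy", "cx", "cy" (pixels), "rvec" (rotation vector, rad) and "tvec" (3), from world to camera coordinates, as OpenCV has them. Camera axes: x right, y down, z forward; pixel columns grow to the right and rows downward; lengths in m; the calibration is good to about 2 mm. The wrist camera is an equidistant fisheye: a pixel r from the principal point sees the ray r / f radians off the axis. A picture is of the moment at which its call begins: read the wrist's pose just before it. camera_model takes no time and is no camera call; for the wrist camera it gives the pose at the moment of the call.
- ctrl.hand_in(): hands the job in; it is judged then, once.
The state is a dict: "time_s": time; "qpos": joint angles; "joint_vel": joint speeds; "tau": joint torques, N m; "ee_pos": TCP position; "eef_rot": TCP orientation; "force": force on the tool from outside, world axes, zero at the start; "moment": the same for the moment, N m; "grip_width": finger opening in m; "grip_force": force on a finger pad.
Only numpy, scipy, OpenCV 4.12 (cv2) and the standard library are available. Lean on these libraries where they do the work, as an engineer would, in place of code of your own. Each camera call takes 0.05 s, during which the arm holds its last target. There are 200 camera calls.

## Working session

There is one attempt and no reset: what is moved stays moved. The work goes in short steps, Python scripts to look and compute and a tool call to move; the robot and the scene stay as the last step left them, time stands still between calls to the robot, and variables do not carry over. Pictures are saved under pics/ and viewed, at most 12 in all, crops included, and the job is handed in when it is done.

Besides the shell and the picture viewer there is one more tool, called after "Request:" by a JSON object that holds its "fn" and its "kwargs", one argument or row to a line. play_rows: Moves the arm, as the interface text tells. Its arguments: {"type":"object","properties":{"commands":{"type":"array","items":{"type":"array","items":{"type":"number"}}},"force":{"type":"number"}},"required":["commands"]}

```bash
mkdir -p pics; python3 - <<'E'
from station import ctrl
import cv2
for n in("scene","top"):
    cv2.imwrite(f"pics/{n}0.png",ctrl.camera(n)); print(n,ctrl.camera_model(n))
o=ctrl.get_obs();print(o["time_s"],o["ee_pos"],o["eef_rot"],o["force"],o["grip_width"])
E
```

```text
scene {'fx': 518.4288003426805, 'fy': 518.4288003426805, 'cx': 322.0835892459317, 'cy': 244.07000641849766, 'rvec': array([ 1.83047854,  1.25401715, -0.70828445]), 'tvec': array([-0.21236589, -0.15006837,  1.80946738])}
top {'fx': 463.0603976816575, 'fy': 463.0603976816575, 'cx': 322.9880011092691, 'cy': 241.43131699460164, 'rvec': array([ 2.19254194, -2.14217755,  0.15355176]), 'tvec': array([-0.02750484,  0.56318955,  1.3132561 ])}
0.1 [0.19662807 0.51342151 0.20494579] [-3.14058527e+00 -8.61216301e-05  2.77579672e+00] [ 0.20988502  0.61655276 -0.84813377] 0.09384338951607288
```

View pics/scene0.png

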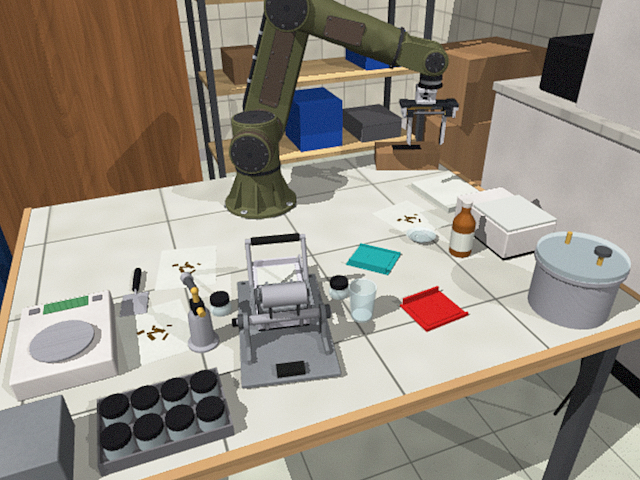

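View pics/top0.png

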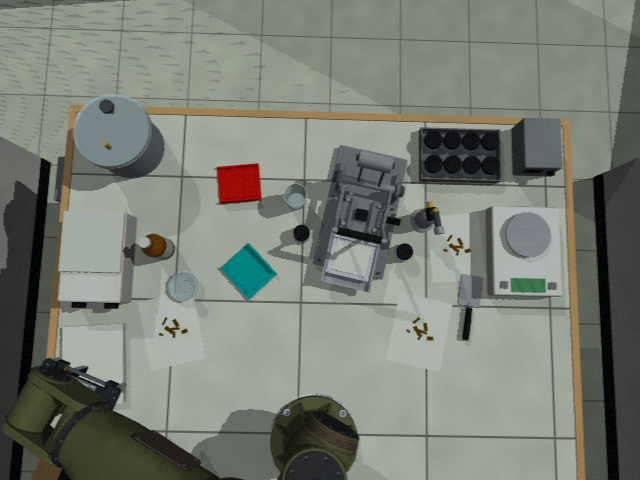

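The scene view shows the press with the black bar at about (275,240). In the top view the bar is at about (358,236), and three carrier-shaped things are in sight: red (239,183), turquoise (248,270) and aluminium with white paper (352,257). Only the aluminium one lies on the slideway, so that one fits. I'll confirm it in an enlarged crop.

```bash
python3 - <<'E'
import cv2
a=cv2.imread("pics/top0.png")[135:300,280:450]
cv2.imwrite("pics/crop1.png",cv2.resize(a,None,fx=3.6,fy=3.6,interpolation=cv2.INTER_CUBIC))
E
```

```text
(no output)
```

View pics/crop1.png

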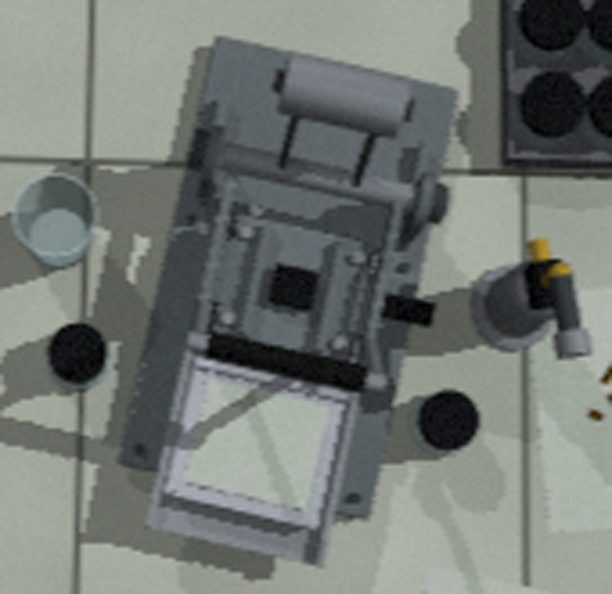

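The crop confirms it: the aluminium carrier with white paper lies on the slideway. Its lip runs from about (165,490) to (322,527), and the bar from (208,346) to (366,380).

```bash
cat > h.py <<'E'
import numpy as np,cv2
from station import ctrl
def ray(n,u,v):
    m=ctrl.camera_model(n);R=cv2.Rodrigues(np.array(m["rvec"]))[0]
    d=np.array([(u-m["cx"])/m["fx"],(v-m["cy"])/m["fy"],1.])
    return -R.T@m["tvec"],R.T@d
def onz(n,u,v,z):
    c,d=ray(n,u,v);return c+d*(z-c[2])/d[2]
def pix(n,p):
    m=ctrl.camera_model(n)
    return cv2.projectPoints(np.array([p],float),m["rvec"],m["tvec"],np.array([[m["fx"],0,m["cx"]],[0,m["fy"],m["cy"]],[0,0,1]]),None)[0].ravel()
E
python3 - <<'E'
from h import *
def c(x,y,z): return onz("top",280+x/3.6,135+y/3.6,z)
np.set_printoptions(precision=4,suppress=True)
b=[c(208,346,.19),c(366,380,.19)];print("bar",b,np.linalg.norm(b[0]-b[1]))
base=[c(x,y,.012) for x,y in((215,38),(457,90),(370,518),(120,462))]
print("base",base,[np.linalg.norm(base[i]-base[(i+1)%4]) for i in range(4)])
lip=[c(163,492,.068),c(322,528,.068)];print("lip",lip,np.linalg.norm(lip[0]-lip[1]))
sh=[c(148,525,.046),c(325,565,.046)];print("shelf",sh,np.linalg.norm(sh[0]-sh[1]))
for s,e in ((base[0]+base[1],base[2]+base[3]),):
    d=s-e;print("yaw base",np.arctan2(d[1],d[0]))
for q in(b,base[:2],lip,sh):
    d=q[0]-q[1];print("yaw",np.arctan2(-d[0],d[1]))
bm=(b[0]+b[1])/2;yaw=np.mean([np.arctan2(-(q[0]-q[1])[0],(q[0]-q[1])[1]) for q in (b,base[:2],sh)])
X=np.array([np.cos(yaw),np.sin(yaw),0]);Y=np.array([-X[1],X[0],0])
o1=bm+.075*X;o2=(sh[0]+sh[1])/2+.206*X;print(yaw,"origin",o1,o2)
print("bar scene",pix("scene",bm))
# lips etc relative to o
o=(o1+o2)/2;o[2]=0
for n,p in(("lip",sum(lip)/2),("bar",bm),("shelf",sum(sh)/2),("basec",sum(base)/4),
 ("jarL",c(77,355,.045)),("jarR",c(447,420,.045)),("torch",c(512,310,.05))):print(n,p,(p-o)@X,(p-o)@Y)
print(ctrl.get_obs()["time_s"])
E
```

```text
bar [array([ 0.5724, -0.0492,  0.19  ]), array([ 0.5506, -0.1629,  0.19  ])] 0.1158172025278186
base [array([ 0.8612, -0.0592,  0.012 ]), array([ 0.8218, -0.2643,  0.012 ]), array([ 0.4599, -0.193 ,  0.012 ]), array([0.5009, 0.0121, 0.012 ])] [np.float64(0.20882281968469543), np.float64(0.3688751515858769), np.float64(0.20916505050116177), np.float64(0.36734210932665756)]
lip [array([ 0.474 , -0.0221,  0.068 ]), array([ 0.4487, -0.147 ,  0.068 ])] 0.12742519551720105
shelf [array([ 0.4488, -0.0113,  0.046 ]), array([ 0.4204, -0.1524,  0.046 ])] 0.1438524240381579
yaw base -0.19509738807672264
yaw -0.1891904177751434
yaw -0.189856246063183
yaw -0.19941898560342824
yaw -0.19887729336486845
-0.19264131906773163 origin [ 0.6351 -0.1204  0.19  ] [ 0.6368 -0.1213  0.046 ]
bar scene [273.7777 238.6311]
lip [ 0.4614 -0.0846  0.068 ] -0.17828617815980435 0.0021653589177907653
bar [ 0.5615 -0.106   0.19  ] -0.07591726324915508 0.0002672334433616059
shelf [ 0.4346 -0.0818  0.046 ] -0.2050827367508449 -0.0002672334433616077
basec [ 0.6609 -0.1261  0.012 ] 0.025547428602806437 -0.0003579176855333835
jarL [0.5836 0.0487 0.045 ] -0.08378364836665382 0.15642000149891622
jarR [ 0.5384 -0.2496  0.045 ] -0.07113299455768694 -0.1450067022995468
torch [ 0.6283 -0.3012  0.05  ] 0.027071164716511147 -0.17845397133945007
0.1
```

Pose cross-checks agree: bar length 116 mm, base 209 x 369 mm, and the origin from bar and from shelf within 2 mm. The press origin is (0.636,-0.121) with yaw -0.193. Moving to a staging point in front of the bar.

Request:
{"fn": "play_rows", "kwargs": {
  "commands": [
    [-0.0233,-0.0232,-0.0015,0,0,0,1],
    [-0.0233,-0.0232,-0.0015,0,0,0,1],
    [-0.0233,-0.0232,-0.0015,0,0,0,1],
    [-0.0233,-0.0232,-0.0015,0,0,0,1],
    [-0.0233,-0.0232,-0.0015,0,0,0,1],
    [-0.0233,-0.0232,-0.0015,0,0,0,1],
    [-0.0233,-0.0232,-0.0015,0,0,0,1],
    [-0.0233,-0.0232,-0.0015,0,0,0,1],
    [-0.0233,-0.0232,-0.0015,0,0,0,1],
    [-0.0233,-0.0232,-0.0015,0,0,0,1],
    [-0.0233,-0.0232,-0.0015,0,0,0,1],
    [-0.0233,-0.0232,-0.0015,0,0,0,1],
    [-0.0233,-0.0232,-0.0015,0,0,0,1],
    [-0.0233,-0.0232,-0.0015,0,0,0,1],
    [-0.0233,-0.0232,-0.0015,0,0,0,1],
    [-0.0233,-0.0232,-0.0015,0,0,0,1],
    [-0.0233,-0.0232,-0.0015,0,0,0,1],
    [-0.0233,-0.0232,-0.0015,0,0,0,1],
    [-0.0233,-0.0232,-0.0015,0,0,0,1],
    [-0.0233,-0.0232,-0.0015,0,0,0,1]
  ],
  "force": 10
}}

```text
time_s: 1.77
ee_pos: [0.4662, -0.0881, 0.2353]
eef_rot: [3.142, -0.0, 2.776]
force: [0.3, 1.1, 1.0]
grip_width: 0.0006
grip_force: 0.0
```

Request:
{"fn": "play_rows", "kwargs": {
  "commands": [
    [0,0,0,0,0,-4.95,1],
    [0,0,0,0,0,-4.95,1],
    [0,0,0,0,-6,0,1],
    [0,0,0,0,-6,0,1],
    [0,0,0,0,-6,0,1],
    [0,0,0,0,-6,0,1],
    [0,0,0,0,-6,0,1],
    [0,0,0,0,-6,0,1],
    [0,0,0,0,-6,0,1],
    [0,0,0,0,-6,0,1],
    [0,0,0,0,-6,0,1],
    [0,0,0,0,-5,0,1],
    [0,0,0,0,0,0,1],
    [0,0,0,0,0,0,1]
  ]
}}

```text
time_s: 2.93
ee_pos: [0.4681, -0.0818, 0.236]
eef_rot: [3.125, 0.953, 2.951]
force: [0.2, -0.1, 0.5]
grip_width: 0.0004
grip_force: 0.0
```

```bash
cat >> h.py <<'E'
from scipy.spatial.transform import Rotation as Ro
O=np.array([.636,-.121,0]);YAW=-.193
P=Ro.from_euler("z",YAW)
def st():
    o=ctrl.get_obs();R=Ro.from_euler("xyz",o["eef_rot"])
    np.set_printoptions(precision=4,suppress=True)
    p=P.inv().apply(o["ee_pos"]-O);Rp=(P.inv()*R).as_matrix()
    print("t",o["time_s"],"press pos",p,"z",Rp[:,2],"y",Rp[:,1],"F",P.inv().apply(o["force"]),"q",np.array(o["qpos"]),"w",o["grip_width"])
    return p,R
E
python3 -c "
from h import *
st()"
```

```text
t 2.9333 press pos [-0.1723  0.0062  0.236 ] z [ 0.8149  0.0183 -0.5793] y [-0.0158  0.9998  0.0094] F [ 0.1699 -0.0637  0.4747] q [-0.3196 -0.3201  2.3399  0.6136  0.2119 -2.249 ] w 0.0004195686505457827
```

The wrist is close to its singularity at this tilt (j5 is 0.21). I'll use a steeper tool, about 50° below level, which still pushes well along the arc.

Request:
{"fn": "play_rows", "kwargs": {
  "commands": [
    [0,0,0,0,5,0,1],
    [0,0,0,0,5,0,1],
    [0,0,0,0,4.6,0,1],
    [0,0,0,0,0,0,1],
    [0,0,0,0,0,0,1]
  ]
}}

```text
time_s: 3.35
ee_pos: [0.4695, -0.0807, 0.2366]
eef_rot: [3.126, 0.73, 2.959]
force: [0.4, 0.1, -0.8]
grip_width: 0.0001
grip_force: 0.0
```

```bash
cat >> h.py <<'E'
def to(p2,alpha):
    p,R=st();a=np.radians(alpha);z=np.array([np.cos(a),0,-np.sin(a)]);y=np.array([0,1,0.])
    T=P*Ro.from_matrix(np.c_[np.cross(y,z),y,z])
    print("shift tool mm",1e3*R.inv().apply(P.apply(np.array(p2)-p)),"turn deg",np.degrees((R.inv()*T).as_rotvec()))
E
python3 -c "
from h import *
to([-.148,0,.231],50)"
```

```text
t 3.35 press pos [-0.1712  0.0077  0.2366] z [ 0.6668  0.0224 -0.7449] y [-0.0208  0.9997  0.0115] F [ 0.4146  0.1658 -0.8248] q [-0.3008 -0.2692  2.1901  0.1962  0.5033 -1.8316] w 0.00014835260807105751
shift tool mm [-13.4627  -8.2001  19.4774] turn deg [1.2784 1.841  0.4673]
```

Request:
{"fn": "play_rows", "kwargs": {
  "commands": [
    [-0.0045,-0.0027,0.0065,0.4,0.6,0.2,1],
    [-0.0045,-0.0027,0.0065,0.4,0.6,0.2,1],
    [-0.0045,-0.0027,0.0065,0.4,0.6,0.1,1],
    [0,0,0.01,0,0,0,1],
    [0,0,0.01,0,0,0,1],
    [0,0,0.01,0,0,0,1],
    [0,0,0.01,0,0,0,1],
    [0,0,0.01,0,0,0,1],
    [0,0,0,0,0,0,1]
  ]
}}

```text
time_s: 4.1
ee_pos: [0.5213, -0.0983, 0.19]
eef_rot: [3.138, 0.696, 2.947]
force: [0.9, 0.4, 0.4]
grip_width: 0.0009
grip_force: 0.0
```

```bash
python3 -c "
from h import *
to([-.084,0,.154],50)
cv2.imwrite('pics/w1.png',ctrl.camera('wrist'));s=ctrl.camera('scene')[190:390,180:380]
cv2.imwrite('pics/s1.png',cv2.resize(s,None,fx=2.8,fy=2.8))"
python3 - <<'E'
import cv2,numpy as np
a=cv2.imread('pics/w1.png');b=cv2.imread('pics/s1.png')
a=cv2.resize(a,(400,300));b=cv2.resize(b,(400,400))
c=np.zeros((400,800,3),'u1');c[:300,:400]=a;c[:,400:]=b;cv2.imwrite('pics/c1.png',c)
E
```

```text
t 4.1 press pos [-0.117   0.0003  0.19  ] z [ 0.641   0.0023 -0.7675] y [-0.0008  1.      0.0024] F [0.7859 0.5653 0.3999] q [-0.2876 -0.0475  2.1098  0.1659  0.3907 -1.7962] w 0.0008845319762821396
shift tool mm [-2.2353 -0.4012 48.7421] turn deg [ 0.1342 -0.1298 -0.0518]
```

View pics/c1.png

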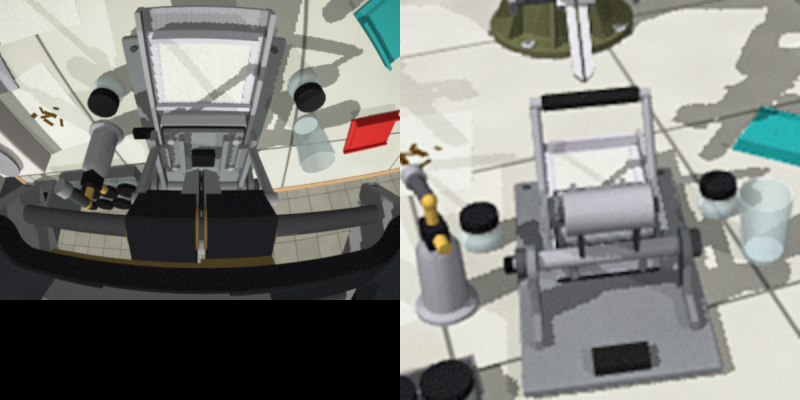

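The wrist view (left half) shows the fingertips at about (200,175), centred between the rods, with the bar at about (205,132). The scene view (right half) shows the tips at (583,75), in front of the bar and centred on it. Inserting under the bar.

Request:
{"fn": "play_rows", "kwargs": {
  "commands": [
    [0,0,0.01,0,0,0,1],
    [0,0,0.01,0,0,0,1],
    [0,0,0.01,0,0,0,1],
    [0,0,0.01,0,0,0,1],
    [0,0,0.009,0,0,0,1],
    [0,0,0,0,0,0,1]
  ]
}}

```text
time_s: 4.7
ee_pos: [0.5524, -0.1041, 0.1538]
eef_rot: [3.138, 0.697, 2.948]
force: [-0.4, -0.7, -1.0]
grip_width: 0.0006
grip_force: 0.0
```

```bash
python3 - <<'E'
from h import *
to([-.084,0,.154],50)
# planned arc: bar at theta; contact 18 mm off centreline, tip 22 mm past the bar
r=np.hypot(.165,.1);prev=None
for k in range(0,10):
    th=.1*k;g=.5450+th;bar=np.array([.09-r*np.cos(g),.09+r*np.sin(g)])
    al=np.radians(50+32*th/.9);n=np.array([np.sin(al),np.cos(al)]);z=np.array([np.cos(al),-np.sin(al)])
    t=bar-.018*n+.022*z
    print(round(th,1),np.degrees(al).round(1),t)
    if prev is not None:
        d=(t-prev[0]);a0=prev[1];print("   tool x,z mm",1e3*d@-np.array([np.sin(a0),np.cos(a0)]),1e3*d@np.array([np.cos(a0),-np.sin(a0)]))
    prev=(t,al)
E
```

```text
t 4.7 press pos [-0.0852  0.0005  0.1538] z [ 0.6417  0.0027 -0.7669] y [-0.0012  1.      0.0025] F [-0.2935 -0.7648 -0.9593] q [-0.2795  0.0879  2.0713  0.2025  0.2933 -1.8307] w 0.0006080450955097863
shift tool mm [-1.0909 -0.5227  0.6197] turn deg [ 0.1538 -0.0809 -0.0384]
0.0 50.0 [-0.0746  0.1616]
0.1 53.6 [-0.0656  0.1776]
   tool x,z mm -17.217353157911425 -6.445065186500203
0.2 57.1 [-0.055   0.1926]
   tool x,z mm -17.404542477228922 -5.737681948333237
0.3 60.7 [-0.043   0.2063]
   tool x,z mm -17.564762658654153 -5.023706892487449
0.4 64.2 [-0.0297  0.2187]
   tool x,z mm -17.697783055152637 -4.304167830989441
0.5 67.8 [-0.0152  0.2297]
   tool x,z mm -17.803412175491864 -3.5801005856023664
0.6 71.3 [0.0003 0.2391]
   tool x,z mm -17.881497959905555 -2.852547496695188
0.7 74.9 [0.0166 0.2469]
   tool x,z mm -17.931927998992478 -2.1225559227274244
0.8 78.4 [0.0336 0.2529]
   tool x,z mm -17.95462969553774 -1.3911767325122602
0.9 82.0 [0.051  0.2571]
   tool x,z mm -17.949570369020275 -0.6594627924227284
```

Request:
{"fn": "play_rows", "kwargs": {
  "commands": [
    [-0.0044,0,0,0,0,0,1],
    [-0.0044,0,0,0,0,0,1],
    [-0.0044,0,0,0,0,0,1],
    [-0.0043,0,-0.0016,0,0.9,0,1],
    [-0.0043,0,-0.0016,0,0.9,0,1],
    [-0.0043,0,-0.0016,0,0.9,0,1],
    [-0.0043,0,-0.0016,0,0.9,0,1],
    [-0.0043,0,-0.0014,0,0.9,0,1],
    [-0.0043,0,-0.0014,0,0.9,0,1],
    [-0.0043,0,-0.0014,0,0.9,0,1],
    [-0.0043,0,-0.0014,0,0.9,0,1]
  ]
}}

```text
time_s: 5.62
ee_pos: [0.5821, -0.11, 0.1938]
eef_rot: [3.139, 0.57, 2.948]
force: [-5.4, 1.5, 0.5]
grip_width: 0.0003
grip_force: 2.3
```

```bash
python3 -c "
from h import *
to([-.055,0,.1926],57.1)"
```

```text
t 5.6167 press pos [-0.055   0.0005  0.1938] z [ 0.5398  0.0026 -0.8418] y [-0.0013  1.      0.0023] F [-5.5736  0.4348  0.4953] q [-0.2683  0.1257  1.8665  0.0788  0.582  -1.6999] w 0.0002895832168230321
shift tool mm [ 0.6673 -0.4996  1.0495] turn deg [ 0.1506 -0.2297 -0.0103]
```

Contact is gentle at about 5.5 N, and the head is rising. Continuing along the arc.

Request:
{"fn": "play_rows", "kwargs": {
  "commands": [
    [-0.0044,0,-0.0013,0,0.9,0,1],
    [-0.0044,0,-0.0013,0,0.9,0,1],
    [-0.0044,0,-0.0012,0,0.9,0,1],
    [-0.0044,0,-0.0012,0,0.9,0,1],
    [-0.0044,0,-0.0011,0,0.9,0,1],
    [-0.0044,0,-0.0011,0,0.9,0,1],
    [-0.0044,0,-0.001,0,0.9,0,1],
    [-0.0044,0,-0.001,0,0.9,0,1],
    [-0.0044,0,-0.0009,0,0.9,0,1],
    [-0.0044,0,-0.0009,0,0.9,0,1],
    [-0.0044,0,-0.0008,0,0.9,0,1],
    [-0.0044,0,-0.0008,0,0.9,0,1]
  ]
}}

```text
time_s: 6.62
ee_pos: [0.6224, -0.1179, 0.23]
eef_rot: [3.139, 0.383, 2.949]
force: [-2.7, 0.4, 0.6]
grip_width: 0.0002
grip_force: 1.0
```

```bash
python3 -c "
from h import *
to([-.0152,0,.2297],67.8)
cv2.imwrite('pics/s2.png',cv2.resize(ctrl.camera('scene')[130:390,150:410],None,fx=2,fy=2))"
```

```text
t 6.6167 press pos [-0.014   0.0004  0.23  ] z [ 0.3737  0.0023 -0.9276] y [-0.0011  1.      0.0021] F [-2.7802 -0.1064  0.5652] q [-0.2562  0.2566  1.5646  0.0321  0.9385 -1.6486] w 0.00018857319811000126
shift tool mm [ 1.255  -0.3874 -0.2088] turn deg [ 0.1321 -0.2585  0.0119]
```

View pics/s2.png

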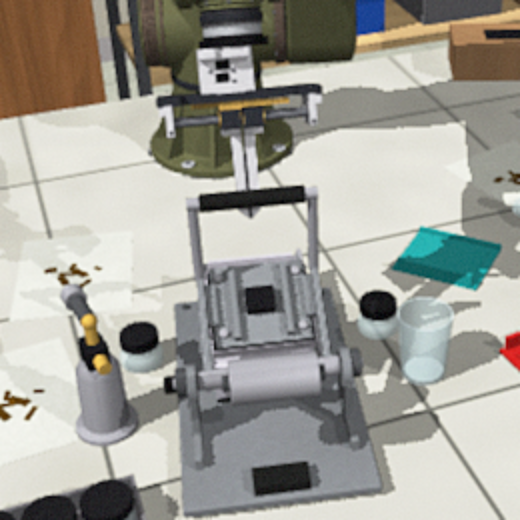

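The crop shows the head lifted to about 0.5 rad, the bar at about (252,198), the fingertips hooked just below it at (249,212), and nothing else disturbed. I'll ease it on past the balance, to about 0.85 rad.

Request:
{"fn": "play_rows", "kwargs": {
  "commands": [
    [-0.0044,0,-0.0007,0,0.9,0,1],
    [-0.0044,0,-0.0007,0,0.9,0,1],
    [-0.0044,0,-0.0007,0,0.9,0,1],
    [-0.0044,0,-0.0007,0,0.9,0,1],
    [-0.0044,0,-0.0005,0,0.9,0,1],
    [-0.0044,0,-0.0005,0,0.9,0,1],
    [-0.0044,0,-0.0005,0,0.9,0,1],
    [-0.0044,0,-0.0005,0,0.9,0,1],
    [-0.0044,0,-0.0003,0,0.9,0,1],
    [-0.0044,0,-0.0003,0,0.9,0,1],
    [-0.0044,0,-0.0003,0,0.9,0,1],
    [-0.0044,0,-0.0003,0,0.9,0,1],
    [-0.0044,0,-0.0002,0,0.9,0,1],
    [-0.0044,0,-0.0002,0,0.9,0,1]
  ]
}}

```text
time_s: 7.83
ee_pos: [0.6786, -0.1289, 0.2528]
eef_rot: [3.139, 0.164, 2.949]
force: [-0.1, 0.3, 0.8]
grip_width: 0.0003
grip_force: 0.0
```

```bash
python3 -c "
from h import *
st()
cv2.imwrite('pics/s3.png',cv2.resize(ctrl.camera('scene')[130:390,150:410],None,fx=2,fy=2))"
```

```text
t 7.8333 press pos [0.0433 0.0004 0.2528] z [ 0.163   0.0022 -0.9866] y [-0.001   1.      0.0021] F [-0.1495  0.2657  0.798 ] q [-0.2449  0.4974  1.1481  0.011   1.3327 -1.6253] w 0.000293627119483132
```

View pics/s3.png

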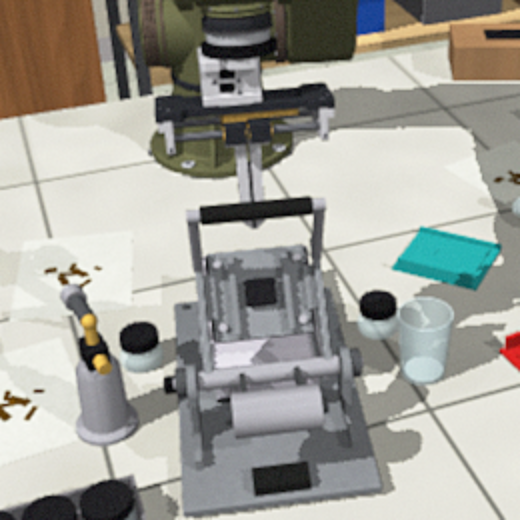

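The crop shows the head at about 0.85 rad, with the bar at (257,210). The contact force has gone to nothing, so it is at or past balance. A few more slow rows, then hold.

Request:
{"fn": "play_rows", "kwargs": {
  "commands": [
    [-0.0044,0,0,0,0.5,0,1],
    [-0.0044,0,0,0,0.5,0,1],
    [-0.0044,0,0,0,0.5,0,1],
    [0,0,0,0,0,0,1],
    [0,0,0,0,0,0,1],
    [0,0,0,0,0,0,1],
    [0,0,0,0,0,0,1],
    [0,0,0,0,0,0,1],
    [0,0,0,0,0,0,1],
    [0,0,0,0,0,0,1],
    [0,0,0,0,0,0,1],
    [0,0,0,0,0,0,1],
    [0,0,0,0,0,0,1],
    [0,0,0,0,0,0,1],
    [0,0,0,0,0,0,1]
  ]
}}

```text
time_s: 9.13
ee_pos: [0.6913, -0.1313, 0.2539]
eef_rot: [3.139, 0.137, 2.95]
force: [-0.1, 0.0, -0.9]
grip_width: 0.0004
grip_force: 0.0
```

```bash
python3 -c "
from h import *
to([-.215,0,.25],90)
cv2.imwrite('pics/s4.png',cv2.resize(ctrl.camera('scene')[130:390,150:410],None,fx=2,fy=2))"
```

```text
t 9.1333 press pos [0.0562 0.0005 0.2539] z [ 0.1366  0.0027 -0.9906] y [-0.0014  1.      0.0025] F [-0.1197 -0.0091 -0.9138] q [-0.2434  0.5468  1.0702  0.0097  1.388  -1.6235] w 0.00038584245818008763
shift tool mm [269.2406  -0.1589 -33.1293] turn deg [0.1503 7.8489 0.0719]
```

View pics/s4.png

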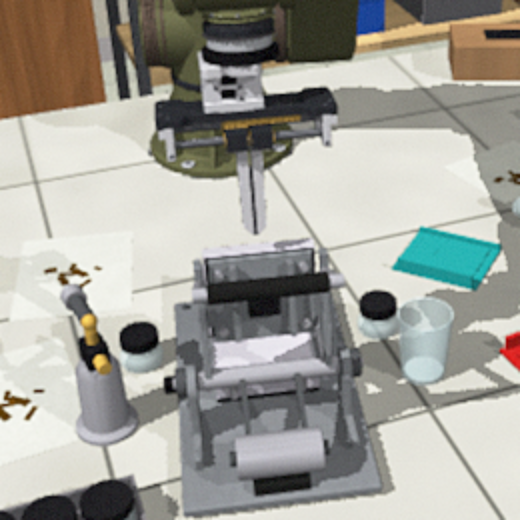

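The head now stands open on its stop (bar at about (265,288) in the crop), clear of the fingers. Retreating above the feed shelf with the fingers about 60 mm apart.

Request:
{"fn": "play_rows", "kwargs": {
  "commands": [
    [0,0,-0.006,0,0,0,1],
    [0.026,0,-0.0028,0,0,0,1],
    [0.026,0,-0.0028,0,0,0,1],
    [0.026,0,-0.0028,0,0,0,1],
    [0.026,0,-0.0028,0,0,0,-0.28],
    [0.026,0,-0.0028,0,0,0,-0.28],
    [0.026,0,-0.0028,0,0,0,-0.28],
    [0.026,0,-0.0028,0,0,0,-0.28],
    [0.026,0,-0.0028,0,0,0,-0.28],
    [0.026,0,-0.0028,0,0,0,-0.28],
    [0.026,0,-0.0028,0,0,0,-0.28],
    [0,0,0,0.15,4,0.1,-0.28],
    [0,0,0,0,3.85,0,-0.28],
    [0,0,0,0,0,0,-0.28],
    [0,0,0,0,0,0,-0.28]
  ]
}}

```text
time_s: 10.43
ee_pos: [0.4343, -0.0814, 0.2523]
eef_rot: [3.141, 0.002, 2.948]
force: [-0.6, 0.3, -0.0]
grip_width: 0.06
grip_force: 0.0
```

```bash
python3 -c "
from h import *
to([-.205,0.001,.054],90)
cv2.imwrite('pics/t2.png',cv2.resize(ctrl.camera('top')[135:300,280:450],None,fx=3.6,fy=3.6))"
```

```text
t 10.4333 press pos [-0.2055  0.0002  0.2523] z [ 0.0015  0.0001 -1.    ] y [0.0005 1.     0.0001] F [-0.6434  0.1921 -0.0008] q [-0.2684  0.0179  1.7378  0.0003  1.3844 -1.6458] w 0.06000426565951999
shift tool mm [ -0.2322   0.805  198.2548] turn deg [ 0.0078  0.0881 -0.0267]
```

View pics/t2.png

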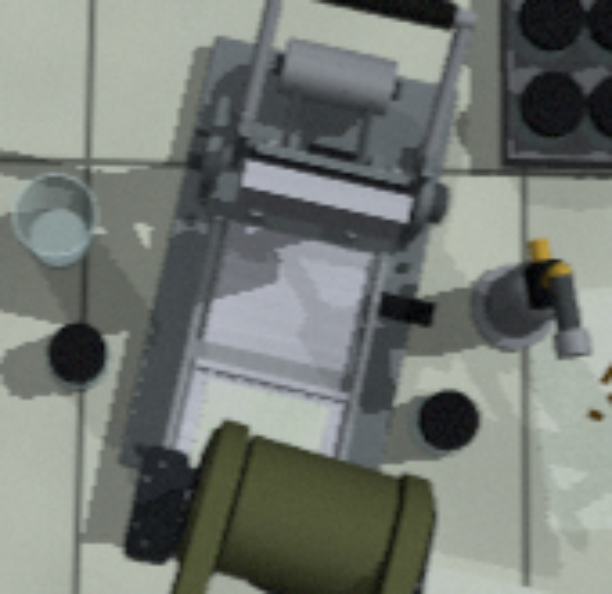

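The top crop shows the head standing open, with the platen edge at about (325,190). The carrier's rear edge is at (272,378), still in place. Lowering in front of the lip.

Request:
{"fn": "play_rows", "kwargs": {
  "commands": [
    [0,0,0.02,0,0,0,-0.28],
    [0,0,0.02,0,0,0,-0.28],
    [0,0,0.02,0,0,0,-0.28],
    [0,0,0.02,0,0,0,-0.28],
    [0,0,0.02,0,0,0,-0.28],
    [0,0,0.02,0,0,0,-0.28],
    [0,0,0.02,0,0,0,-0.28],
    [0,0,0.02,0,0,0,-0.28],
    [0,0,0.02,0,0,0,-0.28],
    [0,0,0.01,0,0,0,-0.28],
    [0,0,0.005,0,0,0,-0.28],
    [0,0,0.002,0,0,0,-0.28],
    [0,0,0,0,0,0,-0.28],
    [0,0,0,0,0,0,-0.28]
  ]
}}

```text
time_s: 11.65
ee_pos: [0.4344, -0.0814, 0.056]
eef_rot: [-3.142, 0.002, 2.948]
force: [-0.1, -0.6, 0.5]
grip_width: 0.0605
grip_force: 0.0
```

```bash
python3 -c "
from h import *
to([-.085,0.001,.054],90)"
```

```text
t 11.65 press pos [-0.2055  0.0002  0.056 ] z [ 0.0015 -0.     -1.    ] y [ 0.0005  1.     -0.    ] F [ 0.0431 -0.6204  0.5281] q [-0.2683  0.261   1.9629  0.0001  0.9161 -1.6457] w 0.06047142395963133
shift tool mm [-120.4729    0.895     2.1686] turn deg [-0.0002  0.0878 -0.0294]
```

Request:
{"fn": "play_rows", "kwargs": {
  "commands": [
    [-0.004,0,0.0005,0,0,0,-0.28],
    [-0.004,0,0.0005,0,0,0,-0.28],
    [-0.004,0,0.0005,0,0,0,-0.28],
    [-0.004,0,0.0005,0,0,0,-0.28],
    [-0.004,0,0,0,0,0,-0.28],
    [-0.004,0,0,0,0,0,-0.28],
    [-0.004,0,0,0,0,0,-0.28],
    [-0.004,0,0,0,0,0,-0.28],
    [-0.004,0,0,0,0,0,-0.28],
    [-0.004,0,0,0,0,0,-0.28],
    [-0.004,0,0,0,0,0,-0.28],
    [-0.004,0,0,0,0,0,-0.28]
  ]
}}

```text
time_s: 12.65
ee_pos: [0.4814, -0.0906, 0.0531]
eef_rot: [3.141, -0.0, 2.948]
force: [-2.9, 0.2, 0.2]
grip_width: 0.0601
grip_force: 1.1
```

Request:
{"fn": "play_rows", "kwargs": {
  "commands": [
    [-0.004,0,0,0,0,0,-0.28],
    [-0.004,0,0,0,0,0,-0.28],
    [-0.004,0,0,0,0,0,-0.28],
    [-0.004,0,0,0,0,0,-0.28],
    [-0.004,0,0,0,0,0,-0.28],
    [-0.004,0,0,0,0,0,-0.28],
    [-0.004,0,0,0,0,0,-0.28],
    [-0.004,0,0,0,0,0,-0.28],
    [-0.004,0,0,0,0,0,-0.28],
    [-0.004,0,0,0,0,0,-0.28],
    [-0.004,0,0,0,0,0,-0.28],
    [-0.004,0,0,0,0,0,-0.28],
    [-0.004,0,0,0,0,0,-0.28],
    [-0.004,0,0,0,0,0,-0.28],
    [-0.004,0,0,0,0,0,-0.28]
  ]
}}

```text
time_s: 13.9
ee_pos: [0.5402, -0.1022, 0.0531]
eef_rot: [3.141, -0.0, 2.948]
force: [-1.7, 0.6, -0.5]
grip_width: 0.0597
grip_force: 0.9
```

```bash
python3 -c "
from h import *
to([-.064,0.001,.054],90)
a=cv2.resize(ctrl.camera('wrist'),(400,300));b=cv2.resize(ctrl.camera('scene')[190:390,180:380],(400,400))
c=np.zeros((400,800,3),'u1');c[:300,:400]=a;c[:,400:]=b;cv2.imwrite('pics/c2.png',c)"
```

```text
t 13.9 press pos [-0.0976  0.0001  0.0531] z [-0.      0.0001 -1.    ] y [0.0006 1.     0.0001] F [-1.8054  0.2944 -0.4969] q [-0.2536  0.473   1.6654  0.0001  1.0033 -1.6309] w 0.05970468668081327
shift tool mm [-33.5973   0.899   -0.8506] turn deg [ 0.0057 -0.0008 -0.0327]
```

View pics/c2.png

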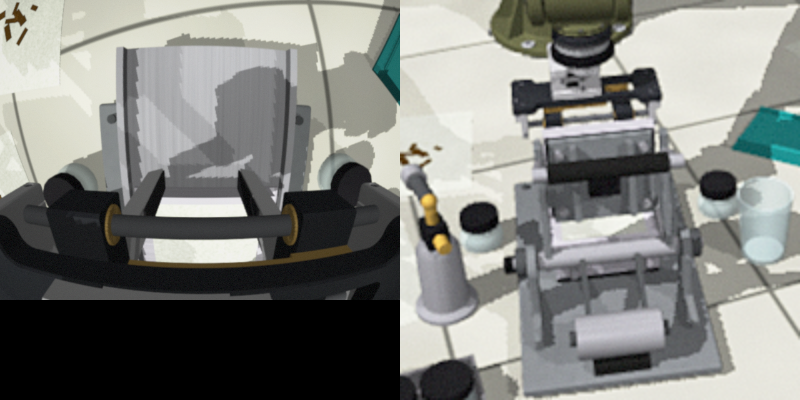

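The wrist view shows both fingers on the lip, at about (150,195) and (250,195), with the carrier square between the rails. The scene view shows the head still open and the jars in place. Pushing on, more slowly near home.

Request:
{"fn": "play_rows", "kwargs": {
  "commands": [
    [-0.004,0,0,0,0,0,-0.28],
    [-0.004,0,0,0,0,0,-0.28],
    [-0.004,0,0,0,0,0,-0.28],
    [-0.004,0,0,0,0,0,-0.28],
    [-0.004,0,0,0,0,0,-0.28],
    [-0.003,0,0,0,0,0,-0.28],
    [-0.002,0,0,0,0,0,-0.28],
    [-0.002,0,0,0,0,0,-0.28],
    [-0.001,0,0,0,0,0,-0.28]
  ]
}}

```text
time_s: 14.75
ee_pos: [0.5675, -0.1075, 0.0532]
eef_rot: [3.142, -0.0, 2.948]
force: [-4.3, 1.1, 4.2]
grip_width: 0.0598
grip_force: 2.5
```

Request:
{"fn": "play_rows", "kwargs": {
  "commands": [
    [-0.001,0,0,0,0,0,-0.28],
    [-0.001,0,0,0,0,0,-0.28],
    [-0.001,0,0,0,0,0,-0.28],
    [-0.001,0,0,0,0,0,-0.28]
  ]
}}

```text
time_s: 15.08
ee_pos: [0.5712, -0.1082, 0.0532]
eef_rot: [3.141, -0.0, 2.948]
force: [-10.5, 2.6, 7.0]
grip_width: 0.0599
grip_force: 5.5
```

```bash
python3 -c "
from h import *
to([-.064,0.001,.054],90)"
```

```text
t 15.0833 press pos [-0.066   0.0001  0.0532] z [-0.0003  0.0001 -1.    ] y [0.0006 1.     0.0001] F [-10.8137   0.5466   6.966 ] q [-0.2503  0.5334  1.5705  0.0001  1.038  -1.6276] w 0.05990732648074655
shift tool mm [-2.0163  0.8871 -0.8258] turn deg [ 0.0061 -0.0158 -0.0326]
```

The force rose to about 11 N near the expected home position, with 7 N upward on the tool. I'll look before going further.

```bash
python3 -c "
from h import *
st()
a=ctrl.camera('wrist')[180:480,120:520];t=ctrl.camera('top')[150:270,320:420]
b=cv2.resize(ctrl.camera('scene')[240:340,225:345],(400,333))
c=np.zeros((600,800,3),'u1');c[:300,:400]=a;c[:333,400:]=b;c[300:600,0:250]=cv2.resize(t,(250,300));cv2.imwrite('pics/c3.png',c)"
```

```text
t 15.0833 press pos [-0.066   0.0001  0.0532] z [-0.0003  0.0001 -1.    ] y [0.0006 1.     0.0001] F [-10.8137   0.5466   6.966 ] q [-0.2503  0.5334  1.5705  0.0001  1.038  -1.6276] w 0.05990732648074655
```

View pics/c3.png

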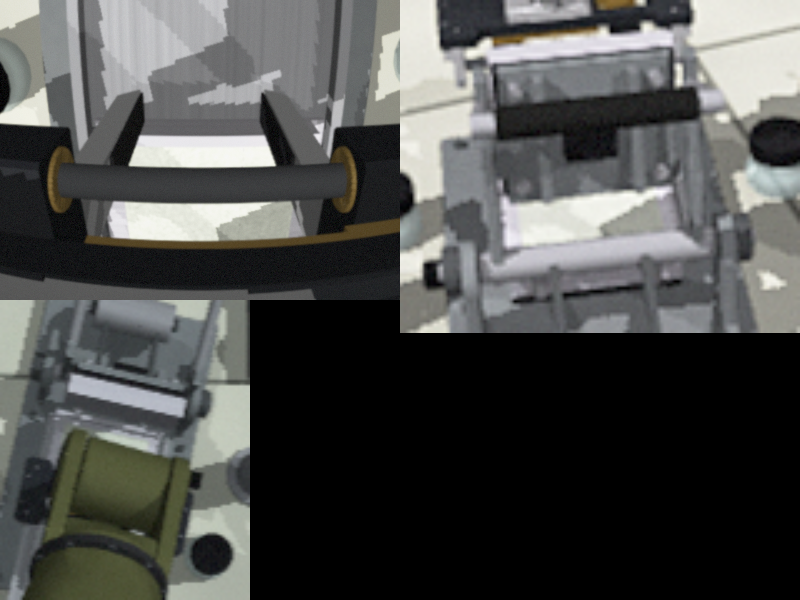

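No jam is visible: the wrist view shows the carrier square, with fingers at about (125,100) and (275,100), and the head is open. Two more 1 mm steps will show whether the force climbs like a hard stop.

Request:
{"fn": "play_rows", "kwargs": {
  "commands": [
    [0,0,0,0,0,0,-0.28],
    [0,0,0,0,0,0,-0.28],
    [0,0,0,0,0,0,-0.28]
  ]
}}

```text
time_s: 15.48
ee_pos: [0.5712, -0.1082, 0.0532]
eef_rot: [3.141, -0.0, 2.948]
force: [-4.4, 1.5, 3.9]
grip_width: 0.0605
grip_force: 2.6
```

Request:
{"fn": "play_rows", "kwargs": {
  "commands": [
    [-0.001,0,0,0,0,0,-0.28],
    [0,0,0,0,0,0,-0.28],
    [0,0,0,0,0,0,-0.28]
  ]
}}

```text
time_s: 15.73
ee_pos: [0.5713, -0.1082, 0.0532]
eef_rot: [3.141, -0.003, 2.948]
force: [-13.0, 3.1, 9.3]
grip_width: 0.0601
grip_force: 6.4
```

Request:
{"fn": "play_rows", "kwargs": {
  "commands": [
    [-0.001,0,0,0,0,0,-0.28],
    [0,0,0,0,0,0,-0.28],
    [0,0,0,0,0,0,-0.28]
  ]
}}

```text
time_s: 15.98
ee_pos: [0.5715, -0.1082, 0.0532]
eef_rot: [3.141, -0.005, 2.948]
force: [-19.5, 4.0, 14.1]
grip_width: 0.0603
grip_force: 10.1
```

That is a hard stop: the carrier is home. Backing straight off, then up and away from the press.

Request:
{"fn": "play_rows", "kwargs": {
  "commands": [
    [0.001,0,0,0,0,0,-0.28],
    [0.001,0,0,0,0,0,-0.28],
    [0.002,0,0,0,0,0,-0.28],
    [0.006,0,0,0,0,0,-0.28],
    [0.012,0,0,0,0,0,-0.28],
    [0.012,0,0,0,0,0,-0.28],
    [0.01,0,-0.015,0,0,0,-0.28],
    [0.01,0,-0.02,0,0,0,-0.28],
    [0.02,0,-0.02,0,0,0,-0.28],
    [0.02,0,-0.02,0,0,0,-0.28],
    [0.02,0,-0.02,0,0,0,-0.28],
    [0.02,0,-0.02,0,0,0,-0.28],
    [0.02,0,-0.02,0,0,0,-0.28],
    [0.02,0,-0.02,0,0,0,-0.28],
    [0.01,0.03,0,0,0,0,-0.28],
    [0,0.03,0,0,0,0,-0.28],
    [0,0.03,0,0,0,0,-0.28],
    [0,0.03,0,0,0,0,-0.28],
    [0,0.03,0,0,0,0,-0.28],
    [0,0.03,0,0,0,0,-0.28]
  ]
}}

```text
time_s: 17.65
ee_pos: [0.4272, 0.1049, 0.2083]
eef_rot: [3.141, 0.001, 2.948]
force: [-0.0, -0.2, -0.0]
grip_width: 0.0599
grip_force: 0.0
```

```bash
python3 -c "
from h import *
st()
for x,y,z in((-.056,.055,.068),(-.056,-.055,.068)):
    print('lip top home expected crop px',(pix('top',O+P.apply([x,y,z]))-[280,135])*3.6)
cv2.imwrite('pics/t3.png',cv2.resize(ctrl.camera('top')[135:300,280:450],None,fx=3.6,fy=3.6,interpolation=cv2.INTER_CUBIC))"
```

```text
t 17.65 press pos [-0.2482  0.1817  0.2083] z [ 0.0012  0.0005 -1.    ] y [0.0006 1.     0.0005] F [ 0.0029 -0.244  -0.0329] q [ 0.1574  0.0483  1.8098  0.0001  1.2823 -1.2198] w 0.05987002876952387
lip top home expected crop px [209.3069 344.3083]
lip top home expected crop px [345.2008 374.0864]
```

View pics/t3.png

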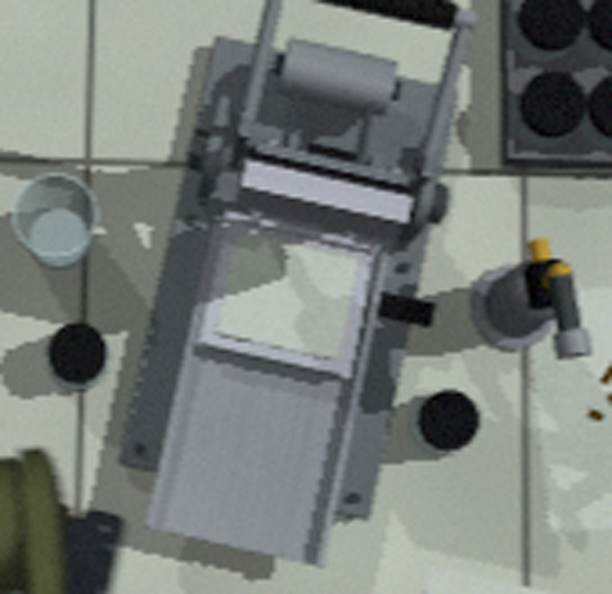

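The lip's outer edge runs from about (200,345) to (348,378). That matches the predicted home pixels of (209,344) and (345,374) to about 1 mm. The head is open, the jars, torch and beaker have not moved, and the arm is clear.

```bash
python3 -c "
from station import ctrl
print(ctrl.hand_in())"
```

```text
the job is handed in; nothing more can be done
None
```

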